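Load the flask drying cabinet

TASK

Load the flask drying cabinet: press its push-to-release door in at the free edge and let it swing open, pull the tray out to its stop, and stand every casting flask upright in a well of its own. Then push the tray fully home and close the door until its catch holds it shut. Leave the other things on the bench where they are.

Things in the scene. Friction and masses are not known exactly. Their poses are not given: they have to be found in the camera images.
- cabinet: Fixed grey bench cabinet with a taller white control housing on its rear. Origin: on the bench (z 0) under the middle of the roof's front edge; x points into the cabinet, away from the robot, y to the robot's left, z up. 204 mm wide, 260 mm deep (x 0 to 260). Roof z 88 to 100 mm; the housing stands on it from x 140 mm back, up to z 185. The closed door fills x -50 to 0.
- door (a joint): Door angle, rad: 0 shut, 1.75 fully open (it then juts towards the robot, left of the tray's way), -0.045 pressed in to a firm stop. Pressed to that stop and let go of, it swings open by itself in about 2 s and stays open: draw the fingers away. To shut it, push its outer face round, on to the stop, and let go; the catch then holds it at 0. It can be opened and shut only once.
- door_pad (a point): The place to press: middle of a dark rubber pad (40 mm wide, 50 high) on the door's outer face, 169 mm from the hinge axis along the door, 35 mm from its free right edge, 75 mm above the bench. Pressing here takes 3 to 4 N over 8 mm to the firm stop. Turns with the door: x normal to it, from outside to inside, y along it towards the hinge.
- door_hinge (a point): Point on the upright hinge axis, 75 mm above the bench, at cabinet x 0, y 102 mm; axes as door_pad. The door is a white dished cover, hollow inside, no handle, 204 mm wide, outer face 50 mm in front of the hinge axis, z 8 to 100 mm. It opens clockwise seen from above, pushed by a spring of 0.6 N m (shut) to 0.2 N m (open), damping 0.35 N m s/rad.
- tray (a joint): How far the tray is pulled out, m: 0 fully home, 0.18 at its stop. It slides along the cabinet's -x with about 3 N of friction and stays where it is left, unless a knocked flask shoves it. The tray and its handle are behind the closed door.
- tray_handle (a point): Middle of the tray's handle: a level steel bar 10 mm thick, 110 mm long (along the cabinet's y), 35 mm in front of the tray's front wall and, with the tray home, of the roof's edge; 68 mm above the bench, on a slanting leg at each end, so that with the door open it can be pinched or hooked from above. The front wall is 6 mm thick, its top 55 mm above the bench. Axes as the cabinet's.
- well_1 (a point): Middle of the floor of the tray's front left (robot side) well, 15 mm above the bench; moves with the tray, axes as the cabinet's. Aluminium tray of four square wells, 72 mm wide, centres 80 mm apart, parted by walls 8 mm thick, 20 mm high above the floor (outer walls 5 mm thick, front wall 40 mm high). One flask fits in a well. All are clear of the roof with the tray at its stop.
- well_2 (a point): Middle of the floor of the tray's front right (robot side) well, 15 mm above the bench; moves with the tray, axes as the cabinet's. Aluminium tray of four square wells, 72 mm wide, centres 80 mm apart, parted by walls 8 mm thick, 20 mm high above the floor (outer walls 5 mm thick, front wall 40 mm high). One flask fits in a well. All are clear of the roof with the tray at its stop.
- well_3 (a point): Middle of the floor of the tray's rear left well, 15 mm above the bench; moves with the tray, axes as the cabinet's. Aluminium tray of four square wells, 72 mm wide, centres 80 mm apart, parted by walls 8 mm thick, 20 mm high above the floor (outer walls 5 mm thick, front wall 40 mm high). One flask fits in a well. All are clear of the roof with the tray at its stop.
- well_4 (a point): Middle of the floor of the tray's rear right well, 15 mm above the bench; moves with the tray, axes as the cabinet's. Aluminium tray of four square wells, 72 mm wide, centres 80 mm apart, parted by walls 8 mm thick, 20 mm high above the floor (outer walls 5 mm thick, front wall 40 mm high). One flask fits in a well. All are clear of the roof with the tray at its stop.
- flask_1: Casting flask: a plain upright steel cylinder, 50 mm in diameter and 60 mm high, filled with white plaster with a small dark hole in its top; about 0.25 kg. Origin: centre of its underside, z up. Stands on the bench to the robot's right at the start. Two to four flasks are present (None if absent).
- flask_2: Casting flask: a plain upright steel cylinder, 50 mm in diameter and 60 mm high, filled with white plaster with a small dark hole in its top; about 0.25 kg. Origin: centre of its underside, z up. Stands on the bench to the robot's right at the start. Two to four flasks are present (None if absent).
- flask_3: Casting flask: a plain upright steel cylinder, 50 mm in diameter and 60 mm high, filled with white plaster with a small dark hole in its top; about 0.25 kg. Origin: centre of its underside, z up. Stands on the bench to the robot's right at the start. Two to four flasks are present (None if absent).
- flask_4: Casting flask: a plain upright steel cylinder, 50 mm in diameter and 60 mm high, filled with white plaster with a small dark hole in its top; about 0.25 kg. Origin: centre of its underside, z up. Stands on the bench to the robot's right at the start. Two to four flasks are present (None if absent).
- bench_block: Bystander: round steel disc, 80 mm in diameter, 25 mm high, among the flasks; not a flask. Origin under its centre.
- hammer: Bystander: hammer lying at the back right. Origin under its middle.
- investment_bowl: Bystander: black rubber bowl, 110 mm wide, 50 mm high, near the robot on the right. Origin under its centre.
- flux_jar: Bystander: amber jar, 60 mm in diameter, 80 mm high, right of the cabinet. Origin under its centre.
- crucible: Bystander: white ceramic melting dish, 72 mm in diameter, 26 mm high, with a short stub, near the robot on the left. Origin under its centre.
- pliers: Bystander: pliers lying near the robot, about 150 mm long, 14 mm high. Origin under the pivot.
- screwdriver: Bystander: screwdriver lying at the right. Origin under its middle.
Mind the look-alikes: they are no part of the job. Leave any yellow look-alike of the flask_3 alone.

How it is judged:
By the outcome, as a careful person would: the job done as asked, in the order asked, and still so for the second after the job is handed in, with the robot touching nothing.
Of flask_1, flask_2, flask_3, flask_4 only 2 to 4 are there at a start; the rules pass over those that are not, and their reading is None.
At some moment in a run one of flask_1, flask_2, flask_3, flask_4 may be knocked a few centimetres aside while the robot is not near it.
It also fails if it takes over 210 s, if anything falls off the work surface, if the arm or the gripper's body presses on something with over 40 N, if the wrist force passes 120 N, or if a joint passes its speed limit or range.

ROBOT

A 6-joint arm with a two-finger parallel gripper is mounted at the origin on the work surface. World frame = base frame: x ahead of the robot, y to its left, z up, the work surface at z = 0. Lengths are in m, angles in degrees, forces in N, time in s.
With the tool pointing down it reaches from about 0.325 to 0.925 m from the base axis. Payload 3.1 kg.
Tool frame: the origin (TCP) lies between the finger pads; the fingertips stand tip_reach ahead of it and the grasp point (between the pads) lies 11 mm behind it (tip_reach is the distance from the TCP to the fingertips, in m); z points along the fingers, y is the line along which they close (so a half turn about z gives the same grasp; the last joint's range is limited). The gripper opens to 85 mm and grips with 20 to 120 N. Pads are 22 mm wide; open, the fingers measure 114 mm over their backs; the gripper's body (76 mm by 85 mm) begins 54 mm behind the grasp point. The pads swing forward as they close: fully open they stand 13 mm farther back than shut.
Start: joints at [57.514, 12.427, 92.441, -0, 75.132, -6.429], TCP at [0.275, 0.561, 0.239] pointing down, gripper open.
Joint ranges: [-157.48, 157.48], [-44.54, 120.13], [17.64, 146.25], [-64.5, 244.5], [7.68, 150.69], [-147.95, 147.95]. Speed limits (degrees/s): [159.86, 159.86, 180, 180, 180, 180].

INTERFACE

Orientations are given as a 3x3 rotation matrix whose columns are the frame's x, y, z axes.
In Python, from cell import movep, move_l, goto_joints, command_gripper, sleep, ik, state, snapshot, Unreachable, finish_job, find_in, trace, tip_reach gives the robot as it stands. Calls block until the motion is done:
- movep(position, orientation): joint-space move of the TCP to a pose.
- move_l(position, frame=None, max_speed=0.15): straight line of the TCP; frame=None keeps the orientation; max_speed is the mean speed in m/s.
- goto_joints(angles): joint-space move.
- command_gripper(opening): opening from 0.0 (shut) to 1.0 (fully open); the grip force is fixed at half the most; returns when the fingers have stopped.
- sleep(seconds).
- ik(position, orientation): joint angles nearest the present ones, or None.
- state(): the state.
- snapshot(name): name is "scene" or "top" or "wrist"; returns a dict with "frame" (384x512x3 uint8, red, green, blue), "fx", "fy", "cx", "cy" (pixels), "camera_from_world" (4x4, takes a point from world to camera coordinates). Camera axes: x right, y down, z forward; pixel columns grow to the right and rows downward; lengths in m; the calibration is good to about 2 mm. A picture is of the moment at which its call begins. There is no depth.
A pose or a line that the arm cannot do raises Unreachable and nothing moves.
- finish_job(): hands the job in; it is judged then, once.
Trained networks look in a picture, given as the dict that the camera call returned (one of the last four; its "shot" number tells which), for a name from the list of things; names that differ only in an ending like _2 or _b are one class to them, and where a whole thing is asked for, a point or a joint stands for the part that bears it (a point fixed in the world has none). Each returns a list of dicts, best first, with "p" (0 to 1); they miss things now and then, are a little off and sometimes report something else, mostly with a low value. They report only what shows in the picture. A call takes as long as a camera call. They do not tell look-alikes from the thing itself.
- find_in(picture, query): "bbox" ([left, top, width, height] in pixels, round what is visible of it).
- trace(picture, query): "region" (384x512 bool, what is visible of it) and "bbox" ([left, top, width, height] in pixels, round what is visible of it).
The state is a dict: "t": time; "q": joint angles; "joint_velocities": joint speeds; "effort": joint torques, N m; "eef_pos": TCP position; "ee_rot": TCP orientation; "wrist_force": force on the tool from outside, world axes, zero at the start; "wrist_torque": the same for the moment, N m; "gripper_width": opening from 0.0 (shut) to 1.0 (fully open); "grip_force": force on a finger pad.
Only numpy, scipy, OpenCV 4.12 (cv2) and the standard library are available. Lean on these libraries where they do the work, as an engineer would, in place of code of your own. Each camera call takes 0.05 s, during which the arm holds its last target. There are 200 camera calls.

## Working session

There is one attempt and no reset: what is moved stays moved. The work goes in short steps, each a Python script; the robot and the scene stay as the last script left them, time stands still between calls to the robot, and variables do not carry over. Pictures are saved under pics/ and viewed, at most 14 in all, crops included, and the job is handed in when it is done.

```bash
ls; mkdir -p pics; python3 - <<'E'
from cell import *
import cv2,numpy as np
print(state(),tip_reach)
for n in("scene","top"):
    s=snapshot(n); cv2.imwrite(f"pics/{n}0.png",cv2.resize(s["frame"][:,:,::-1],(800,600)))
    print(n,s["fx"],s["cx"],s["cy"],np.round(s["camera_from_world"],3).tolist())
    for q in("flask_1","cabinet","door","door_pad","bench_block","flux_jar","investment_bowl"):
        print(q,[(np.round(d["bbox"]).tolist(),round(d["p"],2)) for d in find_in(s,q)])
E
```

```text
pics
{'t': 0.0, 'q': array([ 5.75146249e+01,  1.24762019e+01,  9.25287576e+01,  9.60778880e-04,
        7.51313438e+01, -6.42987078e+00]), 'joint_velocities': array([-0.00563278,  0.00973203,  0.04169472,  0.04058259, -0.0467733 ,
        0.01155072]), 'effort': array([ 1.61495438e-03, -3.96842730e+01, -3.03857875e+01,  2.36504150e-05,
        9.68981360e-03, -6.29140846e-07]), 'eef_pos': array([0.27408615, 0.56081382, 0.23797172]), 'ee_rot': array([[-8.98366879e-01,  4.39243990e-01, -1.29136165e-03],
       [ 4.39245797e-01,  8.98364702e-01, -1.99799759e-03],
       [ 2.82505292e-04, -2.36216004e-03, -9.99997170e-01]]), 'wrist_force': array([0.08100731, 0.24884057, 0.35077561]), 'wrist_torque': array([ 0.03152872, -0.00623146, -0.00674116]), 'grip_force': 0.0, 'gripper_width': 0.999948001618915} 0.008
scene 357.27089637204233 253.38187320364472 193.2572570424442 [[-0.018, 1.0, 0.001, 0.106], [0.756, 0.015, -0.655, -0.356], [-0.655, -0.011, -0.756, 1.552], [0.0, 0.0, 0.0, 1.0]]
flask_1 [([220.0, 170.0, 16.0, 22.0], 0.6), ([227.0, 191.0, 16.0, 24.0], 0.58)]
cabinet [([302.0, 208.0, 11
[... 308 characters left out ...]
26.0, 27.0], 0.8), ([229.0, 239.0, 21.0, 28.0], 0.19)]
top 397.56185578716327 253.58624577638494 193.9970587597633 [[0.02, -0.999, 0.025, -0.106], [-0.99, -0.023, -0.139, 0.543], [0.14, -0.022, -0.99, 1.326], [0.0, 0.0, 0.0, 1.0]]
flask_1 [([264.0, 192.0, 14.0, 13.0], 0.65), ([286.0, 161.0, 12.0, 14.0], 0.58), ([274.0, 218.0, 15.0, 12.0], 0.5)]
cabinet []
door [([149.0, 153.0, 67.0, 26.0], 0.64)]
door_pad [([149.0, 156.0, 62.0, 20.0], 0.7), ([272.0, 214.0, 17.0, 15.0], 0.48)]
bench_block [([292.0, 195.0, 25.0, 22.0], 0.66), ([235.0, 230.0, 34.0, 44.0], 0.54)]
flux_jar [([257.0, 131.0, 18.0, 21.0], 0.73)]
investment_bowl [([146.0, 156.0, 68.0, 23.0], 0.75), ([282.0, 238.0, 38.0, 33.0], 0.69)]
```

View pics/scene0.png

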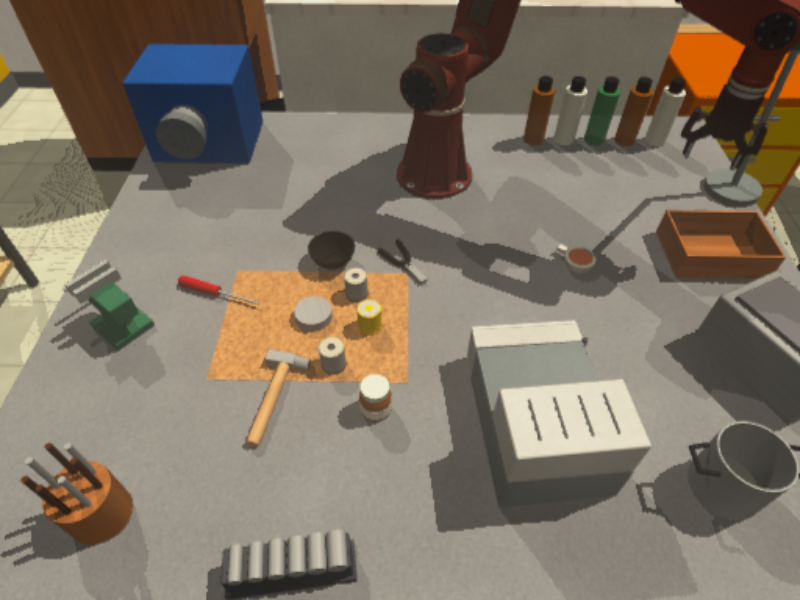

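View pics/top0.png

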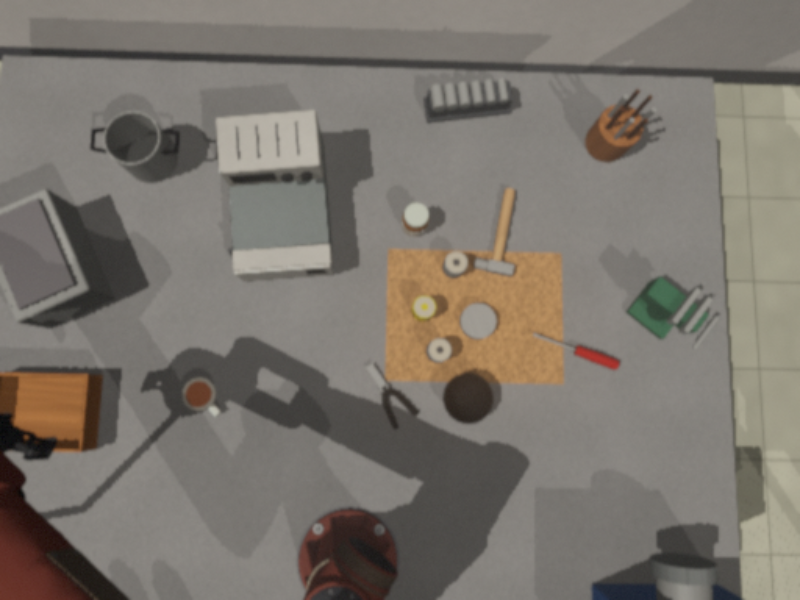

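The scene shows two flasks, at 800x600 scene pixels (356,284) and (332,355) and top pixels (440,350) and (457,264). The yellow look-alike is at (369,317) in the scene view. The cabinet is slightly turned, with its white door strip at top pixels (233..330, 247..274).

```bash
cat > h.py <<'E'
from cell import *
import cv2,numpy as np
from scipy.optimize import least_squares
def ray(s,u,v):
    M=s["camera_from_world"];R=M[:3,:3];c=-R.T@M[:3,3]
    d=R.T@np.array([(u-s["cx"])/s["fx"],(v-s["cy"])/s["fy"],1]);return c,d/np.linalg.norm(d)
def onz(s,u,v,z):
    c,d=ray(s,u,v);return c+d*(z-c[2])/d[2]
def tri(obs):
    A=np.zeros((3,3));b=np.zeros(3)
    for s,u,v in obs:
        c,d=ray(s,u,v);P=np.eye(3)-np.outer(d,d);A+=P;b+=P@c
    return np.linalg.solve(A,b)
def proj(s,P):
    P=np.atleast_2d(P);M=s["camera_from_world"];c=P@M[:3,:3].T+M[:3,3]
    return np.c_[c[:,0]/c[:,2]*s["fx"]+s["cx"],c[:,1]/c[:,2]*s["fy"]+s["cy"]]
def Rd(yaw):  # tool down, tool y axis at world angle yaw+90deg
    a=np.radians(yaw);c,s_=np.cos(a),np.sin(a)
    return np.array([[c,s_,0],[s_,-c,0],[0,0,-1.]])  # x=(c,s), y=(s,-c), z down
def save(s,n,crop=None,k=1.5625):
    f=s["frame"][:,:,::-1]
    if crop: x,y,w,h=crop;f=f[y:y+h,x:x+w]
    cv2.imwrite(f"pics/{n}.png",cv2.resize(f,None,fx=k,fy=k,interpolation=cv2.INTER_CUBIC))
E
python3 - <<'E'
from h import *
a=snapshot("scene");b=snapshot("top");K=1.5625
for n,p,q,z in [("fl near",(356,273),(440,350),.06),("fl far",(331,345),(457,264),.06),("yellow",(369,307),(424,307),.06),("doorFL",(475,345),(236,274),.1),("doorBL",(583,343),(236,274),.1),("doorBR",(475,345),(328,247),.1),("roofjunL",(583,343),(233,250),.1),("jar",(375,384),(417,213),.08)]:
    P=[onz(a,p[0]/K,p[1]/K,z),onz(b,q[0]/K,q[1]/K,z)]
    print(n,np.round(P,3).tolist())
# try wrist views
q0=state()["q"]
for n,(x,y,z) in {"cab1":(0.50,0.22,0.36),"cab2":(0.50,0.12,0.36),"fl1":(0.45,-0.08,0.36),"fl2":(0.5,-0.15,0.36)}.items():
    print(n,ik([x,y,z],Rd(0)))
E
```

```text
fl near [[0.442, -0.185, 0.06], [0.443, -0.19, 0.06]]
fl far [[0.638, -0.221, 0.06], [0.632, -0.225, 0.06]]
yellow [[0.539, -0.152, 0.06], [0.536, -0.154, 0.06]]
doorFL [[0.662, 0.054, 0.1], [0.591, 0.245, 0.1]]
doorBL [[0.654, 0.256, 0.1], [0.591, 0.245, 0.1]]
doorBR [[0.662, 0.054, 0.1], [0.654, 0.054, 0.1]]
roofjunL [[0.654, 0.256, 0.1], [0.642, 0.254, 0.1]]
jar [[0.739, -0.13, 0.08], [0.739, -0.134, 0.08]]
cab1 [ 1.63871341e+01 -1.47227905e+00  9.46530266e+01 -2.54444375e-14
  8.68192525e+01  1.06387134e+02]
cab2 [ 5.67152171e+00 -5.60050509e+00  9.85722419e+01 -2.54444375e-14
  8.70282632e+01  9.56715217e+01]
fl1 [-1.88903577e+01 -1.31774088e+01  1.05136799e+02 -2.54444375e-14
  8.80406101e+01  7.11096423e+01]
fl2 [-2.44055749e+01 -4.58722514e+00  9.76328083e+01 -2.54444375e-14
  8.69544168e+01  6.55944251e+01]
```

Rough positions agree across both views: cabinet origin about (0.653, 0.155), flasks at (0.442, -0.188) and (0.635, -0.223). Next I refine them with the wrist camera from two places.

```bash
python3 - <<'E'
from h import *
import pickle
goto_joints(ik([0.45,0.16,0.36],Rd(0)))
a=snapshot("wrist");print(np.round(a["camera_from_world"],3).tolist(),a["fx"],a["cx"],a["cy"])
ta=trace(a,"door");print([(np.round(d["bbox"]).tolist(),round(d["p"],2)) for d in ta+find_in(a,"cabinet")])
move_l([0.52,0.10,0.36],max_speed=.25)
b=snapshot("wrist");tb=trace(b,"door");print([(np.round(d["bbox"]).tolist(),round(d["p"],2)) for d in tb+find_in(b,"cabinet")])
save(a,"wa",k=1.5);save(b,"wb",k=1.5)
pickle.dump((a,b,[d["region"] for d in ta],[d["region"] for d in tb]),open("ab.pkl","wb"))
print(state()["t"])
E
python3 -c "
import cv2,numpy as np
cv2.imwrite('pics/wab.png',np.hstack([cv2.resize(cv2.imread(f'pics/w{c}.png')[:, :],(400,300)) for c in 'ab']))"
```

```text
[[0.001, -1.0, -0.001, 0.16], [-0.958, -0.001, 0.287, 0.359], [-0.287, 0.0, -0.958, 0.623], [0.0, 0.0, 0.0, 1.0]] 341.06510181783165 257.22879639151694 193.1372923371007
[([167.0, 0.0, 195.0, 36.0], 0.89), ([385.0, 167.0, 70.0, 88.0], 0.24), ([167.0, 0.0, 194.0, 35.0], 0.77)]
[([104.0, 18.0, 199.0, 72.0], 0.58), ([98.0, 0.0, 203.0, 90.0], 0.28), ([100.0, 0.0, 203.0, 91.0], 0.62)]
3.3833
```

View pics/wa.png

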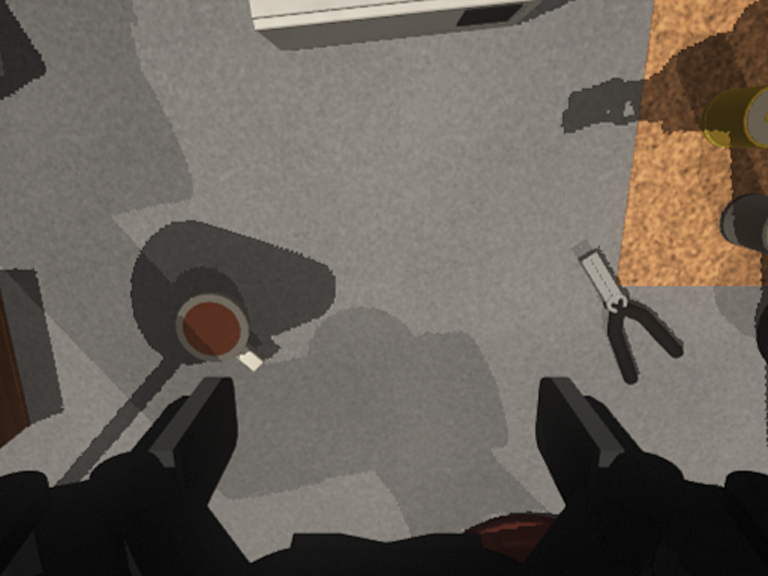

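View pics/wb.png

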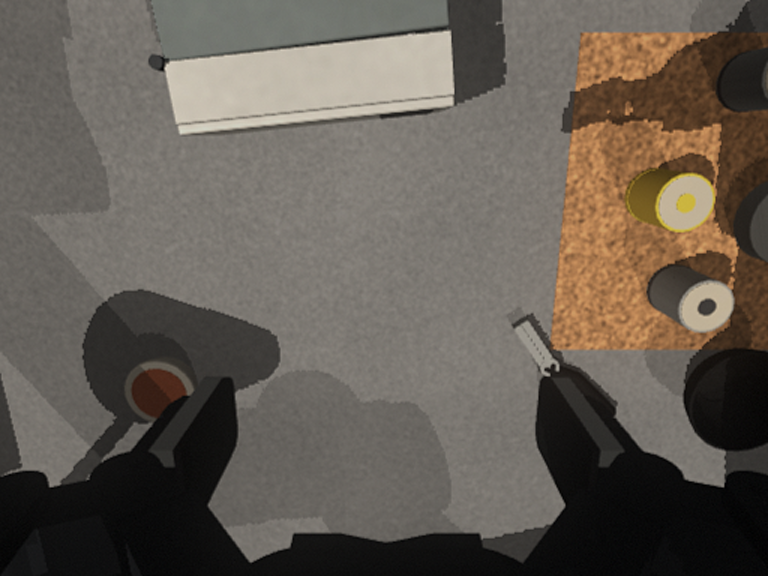

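wb shows the door's top: rear corners at (165,61) and (450,30), front-left at (180,134), front-right at (454,106). wa shows the front-left corner at (254,28) and the dark pad at about (497,14).

```bash
cat > fit.py <<'E'
from h import *
import pickle
a,b,_,_=pickle.load(open("ab.pkl","rb"));k=1.5
print("FL tri",tri([(a,254/k,28/k),(b,180/k,134/k)]))
for n,p in dict(BL=(165,61),BR=(450,30),FLbev=(179,125),FRbev=(454,97),FL=(180,134),FR=(454,106)).items(): print(n,onz(b,p[0]/k,p[1]/k,.1).round(4))
def rect(v): 
    x,y,t=v;c,s=np.cos(t),np.sin(t)
    L=np.array([[0,.102],[0,-.102]]);return np.c_[x+c*L[:,0]-s*L[:,1],y+s*L[:,0]+c*L[:,1],[.1]*2]
r=least_squares(lambda v:(proj(b,rect(v))-np.array([[165,61],[450,30]])/k).ravel(),[.65,.155,0]);print(r.x,np.degrees(r.x[2]),r.fun)
pad=onz(a,497/k,14/k,.075);print("pad",pad)
# pliers / crucible etc
E
python3 fit.py
```

```text
FL tri [0.59493888 0.25278436 0.09911436]
BL [0.644  0.2568 0.1   ]
BR [0.6638 0.0556 0.1   ]
FLbev [0.6009 0.2519 0.1   ]
FRbev [0.62   0.0512 0.1   ]
FL [0.5946 0.2519 0.1   ]
FR [0.6139 0.0509 0.1   ]
[0.65386847 0.15624225 0.09814433] 5.623255859874072 [-0.86780575  0.17902072  0.85314377 -0.04796669]
pad [0.60930831 0.07931112 0.075     ]
```

```bash
cat >> h.py <<'E'
YAW=5.62;O=np.array([0.6538,0.1562,0.])
_c,_s=np.cos(np.radians(YAW)),np.sin(np.radians(YAW));CX=np.array([_c,_s,0]);CY=np.array([-_s,_c,0]);Z=np.array([0,0,1.])
def W(x,y,z): return O+CX*x+CY*y+Z*z
def C(p): d=np.asarray(p)-O;return np.array([d@CX,d@CY,d[2]])
E
python3 - <<'E'
from h import *
command_gripper(0)
R=Rd(YAW)
movep(W(-.12,-.067,.20),R)
move_l(W(-.12,-.067,.073),R,.2)
f0=state()["wrist_force"]@CX
move_l(W(-.075,-.067,.073),R,.15);x=-.075;log=[]
while x<-.03:
    x+=.002;move_l(W(x,-.067,.073),R,.05)
    st=state();f=st["wrist_force"]@CX-f0;log.append((round(x,3),round(C(st["eef_pos"])[0],4),round(f,1)))
    if f<-12:break
print(log)
move_l(W(x-.02,-.067,.073),R,.5)
move_l(W(-.16,-.19,.09),R,.5)
print(state()["t"]);sleep(2.5)
move_l(W(-.16,-.19,.3),R,.3)
s=snapshot("top");save(s,"open",(100,50,250,200),3.2);save(snapshot("scene"),"open2",(200,100,250,200),3)
E
```

```text
[(-0.073, np.float64(-0.0738), np.float64(-0.5)), (-0.071, np.float64(-0.0711), np.float64(0.3)), (-0.069, np.float64(-0.0688), np.float64(0.4)), (-0.067, np.float64(-0.0668), np.float64(0.0)), (-0.065, np.float64(-0.0648), np.float64(-0.0)), (-0.063, np.float64(-0.0628), np.float64(0.1)), (-0.061, np.float64(-0.0608), np.float64(0.4)), (-0.059, np.float64(-0.0596), np.float64(-2.2)), (-0.057, np.float64(-0.0574), np.float64(-2.6)), (-0.055, np.float64(-0.0547), np.float64(-0.4)), (-0.053, np.float64(-0.0528), np.float64(-0.4)), (-0.051, np.float64(-0.0529), np.float64(-10.3)), (-0.049, np.float64(-0.0503), np.float64(-5.7)), (-0.047, np.float64(-0.0495), np.float64(-9.6)), (-0.045, np.float64(-0.0482), np.float64(-10.4)), (-0.043, np.float64(-0.0479), np.float64(-14.3))]
10.7917
```

View pics/open.png

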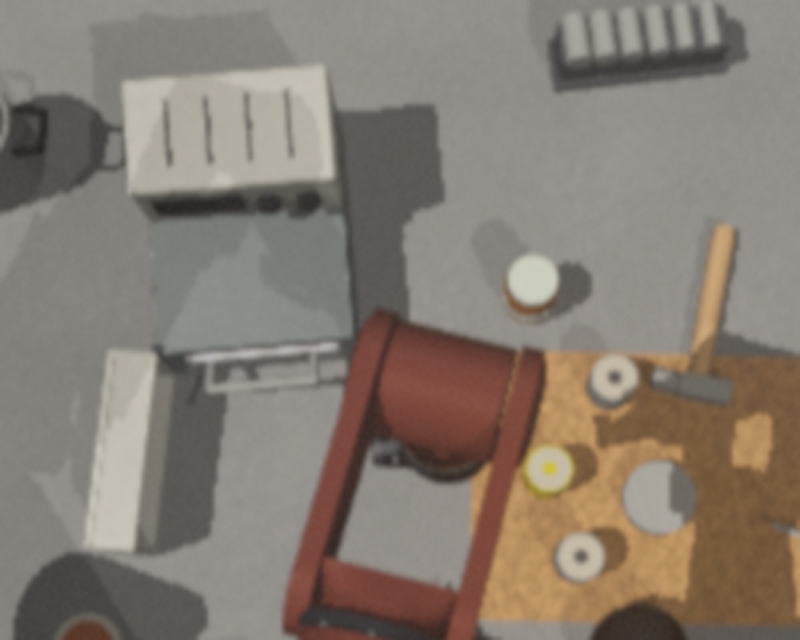

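The door is open, jutting toward the robot at crop x 85–175. The handle bar shows at about (210..320, 388) in the crop. I'll measure it with two wrist views, then pull.

```bash
python3 - <<'E'
from h import *
R=Rd(YAW)
obs=[]
for x,y in((-.16,-.03),(-.11,.01)):
    movep(W(x,y,.33),R);s=snapshot("wrist");obs.append(s)
    print([(np.round(d["bbox"]).tolist(),round(d["p"],2)) for d in find_in(s,"tray_handle")])
    print("predicted",proj(s,[W(-.035,.055,.068),W(-.035,-.055,.068),W(0,.102,.1),W(0,-.102,.1)]).round(1).tolist())
im=np.hstack([cv2.resize(s["frame"][:,:,::-1],(400,300)) for s in obs]);
im=np.hstack([s["frame"][0:250,100:400,::-1] for s in obs]);im=cv2.resize(im,(800,333),interpolation=cv2.INTER_CUBIC);cv2.imwrite("pics/hd.png",im)
import pickle;pickle.dump(obs,open("hd.pkl","wb"));print(state()["t"])
E
```

```text
[([158.0, 1.0, 144.0, 42.0], 0.68)]
predicted [[177.0, 39.0], [280.4, 39.1], [117.2, -6.2], [333.1, -5.9]]
[([194.0, 51.0, 144.0, 45.0], 0.87), ([96.0, 252.0, 59.0, 46.0], 0.65), ([485.0, 0.0, 23.0, 37.0], 0.26)]
predicted [[215.7, 89.1], [315.0, 89.0], [163.2, 52.0], [369.5, 51.8]]
15.5
```

View pics/hd.png

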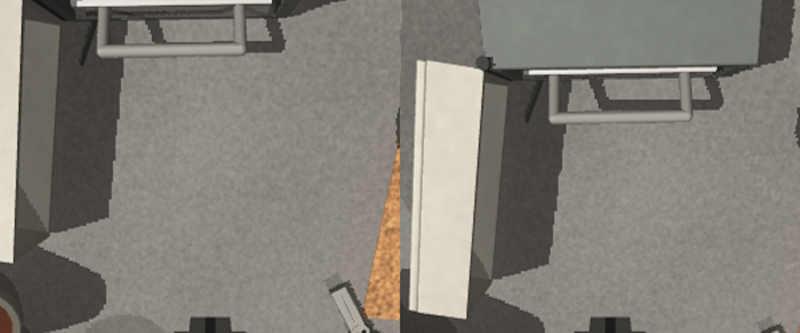

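```bash
sed -i 's/^YAW=5.62;O=.*/YAW=5.4;O=np.array([0.6558,0.1564,0.])/' h.py; python3 - <<'E'
from h import *
R=Rd(YAW-90)
j=ik(W(-.035,0,.16),R);print(j)
command_gripper(.32)
movep(W(-.035,0,.16),R)
print(C(state()["eef_pos"]),state()["gripper_width"])
f0=state()["wrist_force"]
move_l(W(-.035,0,.059),R,.1)
print("down",state()["wrist_force"]-f0)
command_gripper(0)
st=state();print("grip",st["gripper_width"],st["grip_force"],C(st["eef_pos"]),st["wrist_force"]-f0)
move_l(W(-.205,0,.059),R,.08);x=-.205
for i in range(10):
    st=state();f=(st["wrist_force"]-f0)@CX;print(round(x,3),C(st["eef_pos"]).round(4),round(f,1))
    if f>14:break
    x-=.002;move_l(W(x,0,.059),R,.03)
command_gripper(.32);print("released",C(state()["eef_pos"]),state()["wrist_force"]-f0)
move_l(W(x,0,.2),R,.2)
movep(W(-.2,-.05,.36),Rd(YAW));s=snapshot("wrist");save(s,"tray",k=1.4)
import pickle;pickle.dump(s,open("tr.pkl","wb"))
print("pred",[(proj(s,W(-.213,yy,.068))*1.4).round().tolist() for yy in(.055,-.055)],state()["t"])
print([(np.round(d["bbox"]).tolist(),round(d["p"],2)) for d in find_in(s,"flask_1")])
E
```

```text
NoneTraceback (most recent call last):
  File "<stdin>", line 5, in <module>
cell.Unreachable: the arm cannot take that pose within its joint ranges
```

```bash
cat > pull.py <<'E'
from h import *
R=Rd(YAW+90)
j=ik(W(-.035,0,.16),R);print(j, ik(W(-.22,0,.059),R))
movep(W(-.035,0,.16),R)
print(C(state()["eef_pos"]),state()["gripper_width"])
f0=state()["wrist_force"]
move_l(W(-.035,0,.059),R,.1)
print("down",state()["wrist_force"]-f0)
command_gripper(0)
st=state();print("grip",st["gripper_width"],st["grip_force"],C(st["eef_pos"]),st["wrist_force"]-f0)
move_l(W(-.205,0,.059),R,.08);x=-.205
for i in range(10):
    st=state();f=(st["wrist_force"]-f0)@CX;print(round(x,3),C(st["eef_pos"]).round(4),round(f,1))
    if f>14:break
    x-=.002;move_l(W(x,0,.059),R,.03)
command_gripper(.32);print("released",C(state()["eef_pos"]),state()["wrist_force"]-f0)
move_l(W(x,0,.2),R,.2)
movep(W(-.2,-.05,.36),Rd(YAW));s=snapshot("wrist");save(s,"tray",k=1.4)
import pickle;pickle.dump(s,open("tr.pkl","wb"))
print("pred",[(proj(s,W(-.213,yy,.068))*1.4).round().tolist() for yy in(.055,-.055)],state()["t"])
print([(np.round(d["bbox"]).tolist(),round(d["p"],2)) for d in find_in(s,"flask_1")])
E
python3 pull.py
```

```text
[ 7.56718901e+00  1.83951556e+01  9.39915987e+01 -2.54444375e-14
  6.76132457e+01  2.16718901e+00] [ 8.45512863e+00  6.22912641e+00  1.21625320e+02 -2.54444375e-14
  5.21455532e+01  3.05512863e+00]
[-3.46814251e-02  8.96550089e-05  1.60571524e-01] 0.3207254087280935
down [-18.63060306  -4.65442703  29.93290429]
grip 0.08956224392017417 58.90515625476837 [-3.50882083e-02  9.42105921e-06  6.30814138e-02] [-10.02150852  -2.35640339  21.07154619]
-0.205 [-0.1986 -0.0031  0.0631] 3.0
-0.207 [-0.2006 -0.0031  0.0631] 3.1
-0.209 [-0.2026 -0.0032  0.0631] 2.9
-0.211 [-0.2046 -0.0032  0.0631] 3.7
-0.213 [-0.2066 -0.0032  0.0631] 2.5
-0.215 [-0.2086 -0.0033  0.0631] 3.8
-0.217 [-0.2106 -0.0033  0.0631] 2.6
-0.219 [-0.2126 -0.0033  0.0631] 2.8
-0.221 [-0.2146 -0.0034  0.0631] 4.2
-0.223 [-0.2152 -0.0034  0.0631] 7.7
released [-2.23896503e-01 -6.94448419e-05  5.92771676e-02] [ 3.85989918 -1.85966667  1.20911644]
pred [[[245.0, 225.0]], [[366.0, 225.0]]] 26.0833
[([428.0, 151.0, 57.0, 50.0], 0.93), ([484.0, 8.0, 28.0, 46.0], 0.79), ([415.0, 86.0, 65.0, 37.0], 0.67), ([147.0, 0.0, 137.0, 166.0], 0.22)]
```

View pics/tray.png

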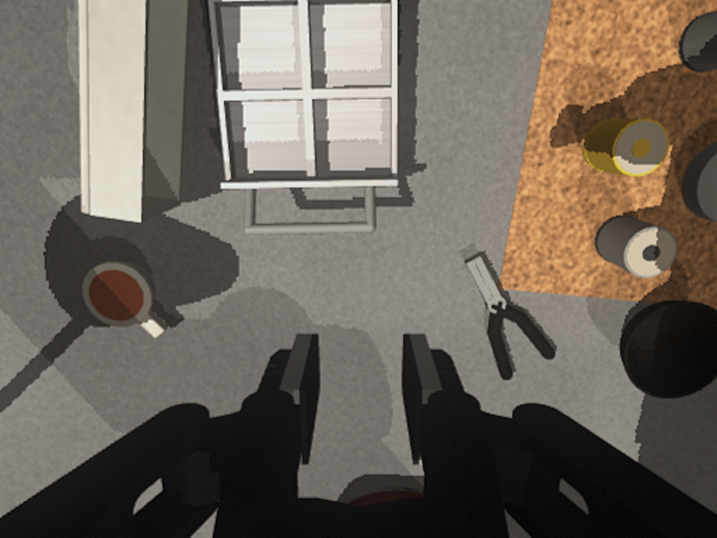

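The tray is out to its stop: front wall at (221..398, 184), wall cross at about (308, 95), handle at (247..373, 228). The slopes suggest a yaw of about 6.5°. I'll take a second view to pin the wells, and look at the flasks.

```bash
python3 - <<'E'
from h import *
import pickle
a=pickle.load(open("tr.pkl","rb"));k=1.4
for n,u,v,z in(("cross",308,95,.035),("fwL",221,186,.055),("fwR",398,183,.055),("hL",247,229,.068),("hR",373,226,.068)):print(n,onz(a,u/k,v/k,z).round(4))
movep(W(-.13,-.03,.36),Rd(YAW));b=snapshot("wrist");pickle.dump((a,b),open("tr2.pkl","wb"));save(b,"tray2",(100,0,300,300),2)
movep([.45,-.17,.36],Rd(0));f1=snapshot("wrist");d1=find_in(f1,"flask_1")
movep([.50,-.23,.36],Rd(0));f2=snapshot("wrist");d2=find_in(f2,"flask_1")
for f,d in((f1,d1),(f2,d2)):print([(np.round(e["bbox"]).tolist(),round(e["p"],2)) for e in d],proj(f,[[.442,-.188,.06],[.635,-.223,.06],[.537,-.153,.06]]).round().tolist())
pickle.dump((f1,f2),open("f.pkl","wb"))
im=np.hstack([cv2.resize(s["frame"][:,:,::-1],(400,300)) for s in(f1,f2)]);cv2.imwrite("pics/fl.png",im);print(state()["t"])
E
```

```text
cross [0.5561 0.1447 0.035 ]
fwL [0.4699 0.2163 0.055 ]
fwR [0.4879 0.0564 0.055 ]
hL [0.4353 0.1888 0.068 ]
hR [0.4489 0.0755 0.068 ]
[([275.0, 0.0, 46.0, 16.0], 0.74), ([221.0, 55.0, 45.0, 43.0], 0.68), ([251.0, 127.0, 42.0, 45.0], 0.6), ([0.0, 1.0, 92.0, 162.0], 0.59)] [[272.0, 157.0], [305.0, -12.0], [244.0, 79.0]]
[([208.0, 161.0, 41.0, 50.0], 0.76), ([175.0, 100.0, 48.0, 37.0], 0.68), ([226.0, 8.0, 44.0, 52.0], 0.61), ([2.0, 10.0, 56.0, 189.0], 0.58), ([264.0, 107.0, 59.0, 58.0], 0.46)] [[227.0, 194.0], [252.0, 36.0], [197.0, 121.0]]
28.3167
```

View pics/tray2.png

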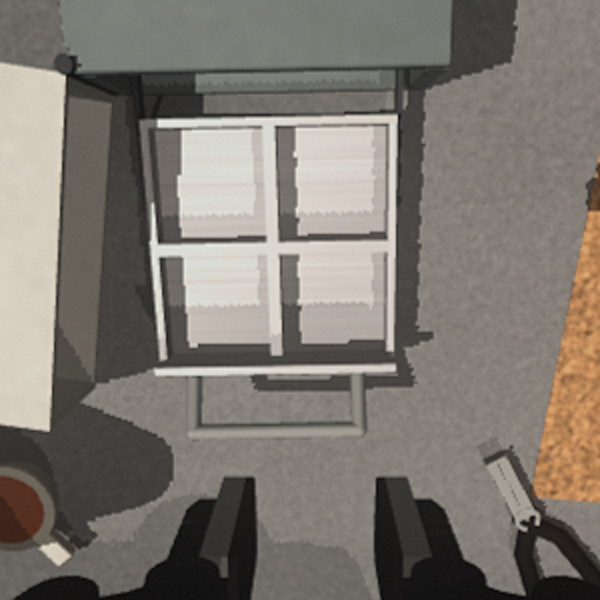

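View pics/fl.png

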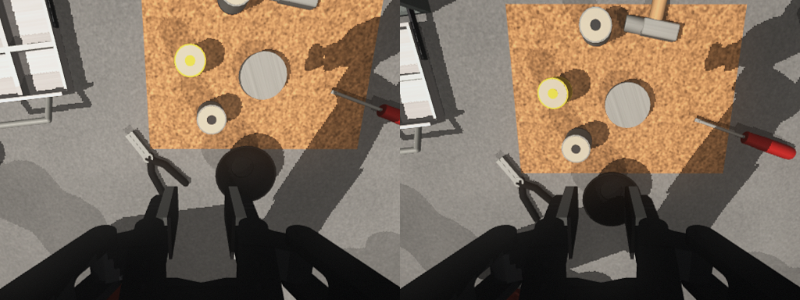

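Flask tops are at fl.png (212,119)/(576,149) for the near one and (596,24) for the far one. In tray2 the wall cross is at (274,246), with back-right corner (397,118) and front wall (156..397, 369).

```bash
python3 - <<'E'
from h import *
import pickle
a,b=pickle.load(open("tr2.pkl","rb"));f1,f2=pickle.load(open("f.pkl","rb"));A=lambda u,v:(u/1.4,v/1.4);B=lambda u,v:(u/2+100,v/2)
print("cross",tri([(a,*A(308,95)),(b,*B(274,246))]),onz(b,*B(274,246),.035))
print("fwL",tri([(a,*A(221,186)),(b,*B(156,372))]),"fwR",tri([(a,*A(398,183)),(b,*B(397,368))]))
print("h",tri([(a,*A(247,229)),(b,*B(190,432))]),tri([(a,*A(373,226)),(b,*B(362,430))]))
for n,u,v in(("bR",394,122),("bL",146,124),("frontmid",276,355)):print(n,onz(b,*B(u,v),.035))
print("near",tri([(f1,271.4,152.5),(f2,225.3,190.7)]),onz(f1,271.4,152.5,.06),onz(f2,225.3,190.7,.06));print("far",onz(f2,250.9,31.5,.06))
# refine tops by circle-ish bright/plaster segmentation
for n,f,(u,v) in(("near",f2,(225,191)),("far",f2,(251,31)),("near1",f1,(271,152))):
    r=f["frame"][max(0,v-30):v+30,u-30:u+30].astype(int);m=((r.min(2)>150)&(r.max(2)-r.min(2)<60)).astype(np.uint8)
    k,l,st,c=cv2.connectedComponentsWithStats(m);i=1+st[1:,4].argmax();x,y,w,h=st[i,:4];cu,cv_=u-30+x+w/2-.5,max(0,v-30)+y+h/2-.5
    print(n,w,h,onz(f,cu,cv_,.06).round(4))
E
```

```text
cross [0.55687048 0.14574551 0.02150821] [0.55832515 0.14469478 0.035     ]
fwL [0.46996073 0.21610575 0.05415849] fwR [0.48777339 0.05595749 0.05275667]
h [0.43541697 0.18880562 0.06878067] [0.45046304 0.07617968 0.07627894]
bR [0.64183302 0.07570381 0.035     ]
bL [0.62582316 0.23063979 0.035     ]
frontmid [0.48452485 0.13751825 0.035     ]
near [ 0.44849835 -0.18688099  0.06548086] [ 0.44773098 -0.18695501  0.06      ] [ 0.44670408 -0.18648409  0.06      ]
far [ 0.63942456 -0.22120433  0.06      ]
near 37 35 [ 0.4477 -0.1861  0.06  ]
far 42 46 [ 0.6394 -0.2196  0.06  ]
near1 38 37 [ 0.4471 -0.1858  0.06  ]
```

```bash
sed -i 's/^YAW=5.4;O=.*/YAW=6.5;O=np.array([0.6554,0.1558,0.])/' h.py; cat >> h.py <<'E'
WELL={1:(-.138,.04),2:(-.138,-.04),3:(-.058,.04),4:(-.058,-.04)}
def locate(f,P):
    u,v=np.round(proj(f,P)[0]).astype(int);x0,y0=max(0,u-30),max(0,v-30)
    r=f["frame"][y0:v+30,x0:u+30].astype(int);m=((r.min(2)>125)&(r.max(2)-r.min(2)<60)).astype(np.uint8)
    k,l,st,c=cv2.connectedComponentsWithStats(m);i=1+st[1:,4].argmax();x,y,w,h=st[i,:4]
    return onz(f,x0+x+w/2-.5,y0+y+h/2-.5,.06),w,h
def take(P,yaw):
    """check by wrist view, then grasp flask at P (top centre); returns True if held"""
    command_gripper(.8);movep([P[0],P[1],.36],Rd(yaw))
    f=snapshot("wrist");save(f,"take%d"%int(state()["t"]));Q,w,h=locate(f,[*P[:2],.06]);print("seen",Q.round(4),w,h)
    if np.hypot(*(Q[:2]-P[:2]))>.012 or not(30<w<52 and 28<h<52): print("CHECK");return False
    P=Q;f0=state()["wrist_force"]
    move_l([P[0],P[1],.10],Rd(yaw),.25);move_l([P[0],P[1],.034],Rd(yaw),.08)
    print("down",(state()["wrist_force"]-f0).round(1))
    command_gripper(0);st=state();print("grip",st["gripper_width"]*85,st["grip_force"])
    move_l([P[0],P[1],.2],Rd(yaw),.2);st=state();print("lift",st["gripper_width"]*85,st["grip_force"],(st["wrist_force"]-f0).round(1))
    return st["grip_force"]>10
def place(n):
    x,y=WELL[n];movep(W(x,y,.2),Rd(YAW));f0=state()["wrist_force"];move_l(W(x,y,.10),Rd(YAW),.2);move_l(W(x,y,.052),Rd(YAW),.05)
    print("set",(state()["wrist_force"]-f0).round(1));command_gripper(.75);move_l(W(x,y,.2),Rd(YAW),.15);print(state()["t"])
E
python3 - <<'E'
from h import *
if take(np.array([.6394,-.2205]),90): place(4)
E
```

```text
seen [ 0.6395 -0.2196  0.06  ] 38 37
down [-1.  -0.6  0.6]
grip 48.4966346322143 62.9075825214386
lift 48.4073531953199 62.513712644577026 [-0.5 -0.7 -1.6]
set [-0. -1.  1.]
38.4917
```

```bash
python3 - <<'E'
from h import *
if take(np.array([.4473,-.186]),0): place(2)
movep(W(-.19,-.03,.36),Rd(YAW));s=snapshot("wrist");save(s,"loaded",k=1.4);print(state()["t"])
print((proj(s,[W(*WELL[n],.075) for n in WELL])*1.4).round().tolist())
E
```

```text
seen [ 0.4474 -0.1855  0.06  ] 39 38
down [-0.3 -0.6 -0.9]
grip 48.68562188540477 62.315837144851685
lift 48.31739850850544 62.32359051704407 [-0.5 -0.9 -4.3]
set [1.  1.4 0.7]
47.9333
48.6917
[[278.0, 152.0], [372.0, 152.0], [273.0, 49.0], [373.0, 49.0]]
```

View pics/loaded.png

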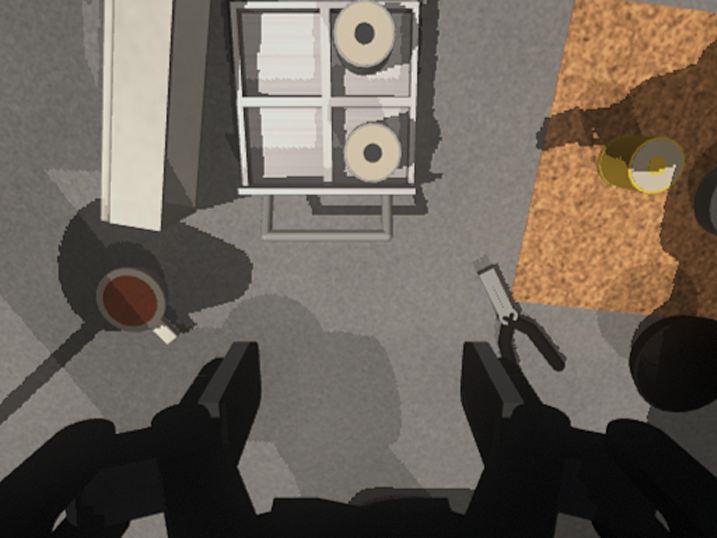

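The front flask sits in well_2 at (372,152). The rear flask shows at (364,34) against a predicted (373,49), so it may have been knocked or may be leaning. I'll look closer.

```bash
python3 - <<'E'
from h import *
import pickle
o=[]
for x,y in((-.13,-.09),(-.09,-.01)):
    movep(W(x,y,.34),Rd(YAW));s=snapshot("wrist");o.append(s)
    print([(np.round(d["bbox"]).tolist(),round(d["p"],2)) for d in find_in(s,"flask_1")],proj(s,[W(*WELL[n],.075) for n in (2,4)]).round().tolist())
pickle.dump(o,open("o.pkl","wb"))
im=np.hstack([o[0]["frame"][:250,100:350,::-1],o[1]["frame"][:250,130:380,::-1]]);cv2.imwrite("pics/o.png",cv2.resize(im,(800,400),interpolation=cv2.INTER_CUBIC))
E
```

```text
[([197.0, 130.0, 45.0, 53.0], 0.78), ([384.0, 140.0, 61.0, 46.0], 0.67), ([182.0, 53.0, 50.0, 50.0], 0.58)] [[215.0, 161.0], [212.0, 90.0]]
[([435.0, 171.0, 68.0, 45.0], 0.88), ([255.0, 95.0, 46.0, 47.0], 0.68), ([264.0, 162.0, 42.0, 54.0], 0.61)] [[283.0, 194.0], [285.0, 128.0]]
```

View pics/o.png

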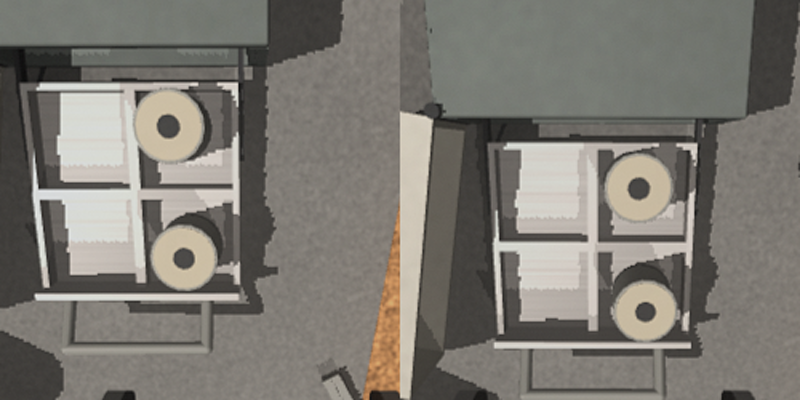

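```bash
python3 - <<'E'
from h import *
import pickle
a,b=pickle.load(open("o.pkl","rb"))
print("rear",C(tri([(a,205.6,78.75),(b,279.4,117.2)])),C(onz(a,205.6,78.75,.075)),C(onz(b,279.4,117.2,.075)))
print("front",C(tri([(a,215,161.3),(b,283.1,195)])))
E
```

```text
rear [-0.04627662 -0.0332294   0.07334789] [-0.04652355 -0.033373    0.075     ] [-0.04595301 -0.03321866  0.075     ]
front [-0.13911976 -0.03997706  0.07423878]
```

Both flasks stand upright in their own wells, with tops at z 0.073–0.074. The rear one was nudged about 12 mm and now sits against its rear wall. Now I push the tray home.

```bash
python3 - <<'E'
from h import *
R=Rd(YAW);command_gripper(0)
movep(W(-.255,0,.2),R);move_l(W(-.255,0,.058),R,.2);f0=state()["wrist_force"]
move_l(W(-.230,0,.058),R,.08)
move_l(W(-.062,0,.058),R,.06);x=-.062
for i in range(14):
    st=state();f=(st["wrist_force"]-f0)@CX;print(round(x,3),C(st["eef_pos"])[0].round(4),round(f,1))
    if f<-14:break
    x+=.002;move_l(W(x,0,.058),R,.03)
move_l(W(-.10,0,.058),R,.1);move_l(W(-.10,0,.2),R,.3)
movep(W(-.14,-.03,.34),R);s=snapshot("wrist")
print(state()["t"],(proj(s,[W(-.035,.055,.068),W(-.035,-.055,.068)])).round().tolist())
save(s,"home",(100,0,300,225),2.6)
# plan door arc
H=W(0,.102,0)
for th in np.linspace(1.75,-.045,7):
    c,s_=np.cos(th),np.sin(th);l=np.array([-.062,-.13]);p=W(c*l[0]+s_*l[1],.102-s_*l[0]+c*l[1],.06)
    j=ik(p,Rd(YAW-np.degrees(th)+180));print(round(th,2),p.round(3),None if j is None else j.round())
s=snapshot("top");save(s,"top_home",(100,80,200,150),4)
E
```

```text
-0.062 -0.062 -2.1
-0.06 -0.0594 -2.1
-0.058 -0.0572 -1.6
-0.056 -0.0553 -1.8
-0.054 -0.0534 -1.5
-0.052 -0.0516 -1.4
-0.05 -0.0505 -3.9
-0.048 -0.0504 -9.0
-0.046 -0.0504 -14.7
59.5667 [[181.0, 60.0], [280.0, 60.0]]
1.75 [0.518 0.328 0.06 ] [ 26.  23. 100.  -0.  57.  30.]
1.45 [0.503 0.287 0.06 ] [ 23.  19. 105.  -0.  55.   9.]
1.15 [0.5   0.245 0.06 ] [ 19.  17. 108.  -0.  55. -12.]
0.85 [0.51  0.203 0.06 ] [ 14.  16. 109.  -0.  54. -33.]
0.55 [0.532 0.166 0.06 ] [ 10.  17. 108.  -0.  55. -55.]
0.25 [0.564 0.137 0.06 ] [  7.  19. 105.  -0.  56. -75.]
-0.04 [0.603 0.119 0.06 ] [  5.  23. 100.  -0.  57. -94.]
```

View pics/home.png

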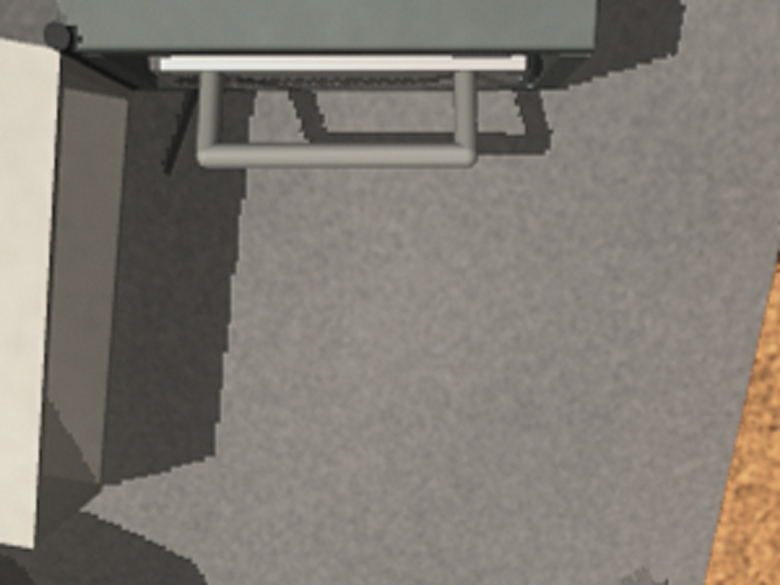

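The tray is home at its firm stop, with the handle at (205..470, 155) where predicted. Now I swing the door shut.

```bash
python3 - <<'E'
from h import *
def pose(th,g,z=.062,r=.145):
    c,s=np.cos(th),np.sin(th);l=np.array([-.05-g,-r]);return W(c*l[0]+s*l[1],.102-s*l[0]+c*l[1],z),Rd(YAW-np.degrees(th)+180)
p,R=pose(1.75,.05,.25);movep(p,R)
p,R=pose(1.75,.05);move_l(p,R,.2);f0=state()["wrist_force"]
for th in np.linspace(1.75,.06,17):
    p,R=pose(th,.010);move_l(p,R,.1);f=np.linalg.norm((state()["wrist_force"]-f0)[:2]);print(round(f,1),end=" ")
    if f>30:print("STOP",th);raise SystemExit
print(state()["t"]);th=.06;g=.010
for i in range(25):
    th-=.012;p,R=pose(th,g);move_l(p,R,.03);st=state();f=-(st["wrist_force"]-f0)@CX;print(round(th,3),C(st["eef_pos"])[0].round(4),round(f,1))
    if f>14 and th<-.03:break
p2=st["eef_pos"]-CX*.06;move_l(p2,R,.1);move_l(p2+Z*.2,R,.3)
sleep(1.5);movep(W(-.16,-.03,.34),Rd(YAW));s=snapshot("wrist")
im=np.hstack([s["frame"][:250,100:400,::-1],snapshot("top")["frame"][80:330,100:400,::-1]]);cv2.imwrite("pics/shut.png",cv2.resize(im,(800,333)));print(state()["t"])
E
```

```text
1.0 2.1 1.7 0.5 1.8 2.1 2.6 1.5 1.8 2.2 0.9 3.0 3.3 3.0 3.6 4.0 4.4 67.3833
0.048 -0.0673 3.8
0.036 -0.0651 3.6
0.024 -0.0632 3.6
0.012 -0.061 3.1
0.0 -0.0594 1.1
-0.012 -0.0577 2.0
-0.024 -0.0588 7.1
-0.036 -0.0565 5.3
-0.048 -0.0555 8.4
-0.06 -0.0545 8.5
-0.072 -0.0543 14.4
76.075
```

View pics/shut.png

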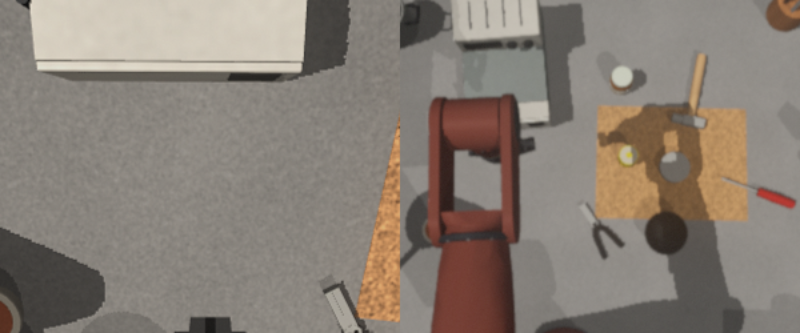

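The door is shut and still held 1.5 s after release. Its front edge (38..302, 68) is parallel to the cabinet, and the bystanders haven't moved.

```bash
python3 -c "
from cell import *
print(finish_job())"
```

```text
the job is handed in; nothing more can be done
None
```

I handed the job in at about 76 s on the robot clock: both flasks present stand upright in wells 2 and 4, the tray is fully home, the door is held shut by its catch, and the other things are where they were.

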